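Seat a bisque beaker on the trimming chuck

TASK

Pick up the upside-down footed beaker from the ware board and nest it, still upside down, over the tapered chuck on the banding wheel. Let it centre itself on the taper, then press it gently down until it is fully home, having pushed the tight rubber collar down with its rim; leave it sitting there upright and leave the bowl, jar and brush alone. It is brittle bisque: do not drop it on the chuck or force it.

Things in the scene. Friction and masses are not known exactly. Their poses are not given: they have to be found in the camera images.
- beaker: Grey bisque footed beaker, 0.2 to 0.4 kg, 110 mm tall, standing upside down on the ware board. Origin: centre of its rim, on the board; z up along its axis; yaw does not matter. Rim radius 42 mm outside, 38 inside; it tapers to 25 mm at 75 mm height. Hollow up to 68 mm, the inside with the same taper (12.8 degrees from the axis). Cracks if its contact on chuck and collar sums to over 45 N.
- beaker_foot (a point): Centre of the beaker's flat top (its foot), 110 mm above its rim. The foot is a solid straight cylinder 50 mm across and 35 mm high below this point: grasp it there, or press on it here. Pressing down with 18 to 22 N brings the seated beaker fully home; over about 28 N wedges it so hard that it cracks, and so does pushing it sideways on the chuck as hard.
- wheel: Banding wheel (turntable), fixed, brake on: aluminium disc 210 mm across, its top 55 mm above the table. Origin: centre of its underside, on the table. The terracotta chuck on it stands on a clay pad, set by eye: its place is NOT measured. Its upright axis lies up to 7 mm from the wheel's, in any direction, its flat top 141 to 159 mm above the table. It does not give.
- wheel_top (a point): Centre of the wheel disc's top, 55 mm above the table (not the chuck's centre). The chuck is a solid cone, top radius 25 mm, widening over 52 mm downwards, at the beaker's inside taper, to radius 37 mm. Fully home, the beaker sits tight and upright on it, its rim about 53 to 56 mm below the chuck's top, so 85 to 106 mm above the table.
- collar (a joint): Black rubber collar round the chuck's lower end: ring 96 mm outside, 79 mm inside, 12 mm high, upper face at first 49 mm below the chuck's top. Value: how far it is pushed down, m; 0 at first, 0.0065 to 0.007 with the beaker home. It slides at about 12 N and stays put. Only the beaker's rim may push it, in the last millimetres; then the tapers meet and the force rises steeply.
- board: Plywood ware board, fixed on the table, 180 x 350 x 16 mm (x, y, z). Origin: centre of its underside. The beaker and the bowl stand upside down on it, 170 mm apart.
- bowl: Bystander: a low bisque bowl upside down on the ware board, 104 mm across, 46 mm high. Origin: centre of its rim.
- jar: Bystander: white glaze jar, 64 mm across and 85 mm tall, standing on the table. Origin: centre of its underside.
- brush: Bystander: brush lying on the table.
Not all that is in view belongs to the job. What is shaped like the beaker but pink is not meant.

How it is judged:
By the outcome, as a careful person would: the job done as asked, in the order asked, and still so for the second after the job is handed in, with the robot touching nothing.
It also fails if it takes over 72 s, if anything falls off the work surface, if the arm or the gripper's body presses on something with over 40 N, if the wrist force passes 120 N, or if a joint passes its speed limit or range.

ROBOT

A 7-joint arm with a two-finger parallel gripper is mounted at the origin on the work surface. World frame = base frame: x ahead of the robot, y to its left, z up, the work surface at z = 0. Lengths are in m, angles in rad, forces in N, time in s.
With the tool pointing down it reaches from about 0.425 to 0.875 m from the base axis. Payload 4.7 kg.
Tool frame: the origin (TCP) lies on the centre line of the jaws, within the pads' length; the fingertips stand 14 mm ahead of it and the grasp point (between the pads) lies 5 mm behind it; z points along the fingers, x is the direction in which the jaws open and shut, and the axes are right-handed (so a half turn about z gives the same grasp; the last joint's range is limited). The gripper opens to 87 mm and grips with 3 to 60 N. Pads are 19 mm wide; open, the fingers measure 117 mm over their backs; the gripper's body (75 mm by 190 mm) begins 51 mm behind the grasp point.
Start: joints at [1.338, 0.321, -0.07, 1.45, 0.023, 1.371, -0.057], TCP at [0.159, -0.63, 0.237] pointing down, gripper open.
Joint ranges: [-2.86, 2.86], [-0.3, 2.09], [-1.38, 1.24], [0.06, 2.45], [-1.56, 4.7], [0.09, 2.05], [-2.69, 2.69]. Speed limits (rad/s): [2.57, 2.57, 3.14, 3.14, 3.14, 3.14, 3.14].

INTERFACE

Orientations are given as a rotation vector (axis times angle).
In Python, from bench import ctrl gives the robot as it stands.
- The arm moves only by the tool drive_tool, never from a script. Its argument "rows" is a list that holds one entry, the list of rows, each a list of 5 numbers: the shift along the tool's x, y, z scaled (see below), then the turn about the tool's z scaled (see below), then the closure in counts, from 0 (fully open) to 255 (shut). In form: [[[dx, dy, dz, spin, jaw], ...]]. A call has 1 to 20 rows; each row is the pose to reach, as a shift and turn from the pose commanded when the call began, along the tool's axes at that moment, turning the shorter way round; what a row does not reach only later rows make up. The controller multiplies each number of a shift by 300 mm and each number of a turn by pi rad. A row lasts 1/8 s, in which the tool goes at most 62.5 mm and 10.7 degrees, less where a joint would pass 70% of its speed; a pose out of reach is approached as far as the arm can. A call with a number of a shift or a turn outside -1 to 1 is refused whole. A call with a gripper value outside its range is refused whole. The fingers move at their own pace and stop on an object; "grip_force" is the grip in N (left out, the last holds). Time passes only in rows, so rows that repeat a pose let the fingers close. It gives the time, the measured TCP pose, the force and the opening at its end, in the units of the state.
- ctrl.get_state(): the state, without advancing time (a new reading comes with each control period).
- ctrl.get_image(name): name is "scene" or "top" or "wrist"; returns a dict with "img" (400x640x3 uint8, blue, green, red), "camera_matrix" (3x3 intrinsics, pixels), "R" (3x3) and "t" (3): a world point X has camera coordinates R X + t. Camera axes: x right, y down, z forward; pixel columns grow to the right and rows downward; lengths in m; the calibration is good to about 2 mm. A picture is of the moment at which its call begins. There is no depth.
- ctrl.close_job(): hands the job in, once; it reports no verdict.
The state is a dict: "time": time; "joint_positions": joint angles; "qd": joint speeds; "joint_torque": joint torques, N m; "position": TCP position; "tool_rot": TCP orientation; "ft_force": force on the tool from outside, world axes, zero at the start; "torque": the same for the moment, N m; "grip_width": opening from 0.0 (shut) to 1.0 (fully open).
Only numpy, scipy, OpenCV 4.12 (cv2) and the standard library are available. Lean on these libraries where they do the work, as an engineer would, in place of code of your own. Each camera call takes 0.05 s, during which the arm holds its last target.

## Working session

There is one attempt and no reset: what is moved stays moved. The work goes in short steps, Python scripts to look and compute and a tool call to move; the robot and the scene stay as the last step left them, time stands still between calls to the robot, and variables do not carry over. Pictures are saved under pics/ and viewed, and the job is handed in when it is done.

Besides the shell and the picture viewer there is one more tool, called as name(argument=value, ...) on one line, values as JSON. drive_tool: Moves the arm, as the interface text tells. Its arguments: {"type":"object","properties":{"rows":{"type":"array"},"grip_force":{"type":"number"}},"required":["rows"]}

```bash
mkdir -p pics; ls
cat > h.py <<'E'
import numpy as np, cv2, pickle
from scipy.spatial.transform import Rotation as Ro
from bench import ctrl
def grab(n,tag):
    d=ctrl.get_image(n); cv2.imwrite(f'pics/{tag}.png',d['img']); pickle.dump(d,open(f'pics/{tag}.pkl','wb')); return d
def ray(d,u,v):
    K=np.array(d['camera_matrix']);R=np.array(d['R']);t=np.array(d['t'])
    c=-R.T@t; r=R.T@np.linalg.inv(K)@np.array([u,v,1.]); return c,r/np.linalg.norm(r)
def onz(d,u,v,z):
    c,r=ray(d,u,v); return c+r*(z-c[2])/r[2]
def proj(d,X):
    p=np.array(d['camera_matrix'])@(np.array(d['R'])@np.array(X)+np.array(d['t'])); return p[:2]/p[2]
E
python3 - <<'E'
from h import *
s=ctrl.get_state(); print({k:np.round(v,4) for k,v in s.items()})
print(Ro.from_rotvec(s['tool_rot']).as_matrix().round(3))
for n in('scene','top','wrist'):
    d=grab(n,n+'0'); print(n,(-np.array(d['R']).T@d['t']).round(3),np.array(d['R'])[2].round(3),np.array(d['camera_matrix'])[0,0])
E
```

```text
pics
{'time': np.float64(0.0), 'joint_positions': array([ 1.3381,  0.3218, -0.0701,  1.4517,  0.0226,  1.3708, -0.0569]), 'qd': array([ 0.001 , -0.0014,  0.0007, -0.0005,  0.0008,  0.001 , -0.    ]), 'joint_torque': array([-2.00000e-04, -4.91283e+01, -4.03700e-01, -3.12526e+01,
       -6.39000e-02,  4.38000e-02,  2.00000e-04]), 'position': array([ 0.1586, -0.6298,  0.2355]), 'tool_rot': array([-2.4772e+00,  1.9304e+00,  2.3000e-03]), 'ft_force': array([ 0.4191, -0.4625, -0.0525]), 'torque': array([0.0186, 0.0071, 0.0002]), 'grip_width': np.float64(1.0023)}
[[ 0.244 -0.97  -0.001]
 [-0.97  -0.244  0.002]
 [-0.002  0.    -1.   ]]
scene [1.417 0.194 1.114] [-0.64  -0.075 -0.764] 488.91137148295957
top [0.403 0.089 1.284] [ 0.128 -0.01  -0.992] 499.4723997192066
wrist [ 0.237 -0.61   0.384] [-0.287 -0.071 -0.955] 277.8567198990579
```

View pics/scene0.png

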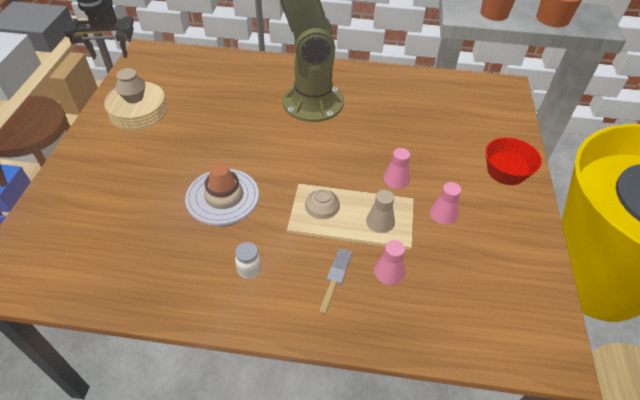

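View pics/top0.png

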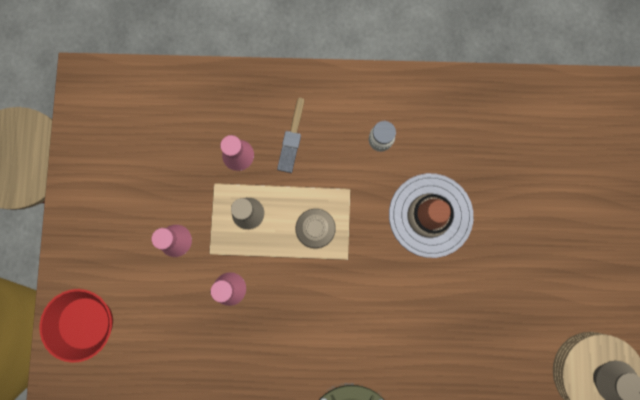

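View pics/wrist0.png

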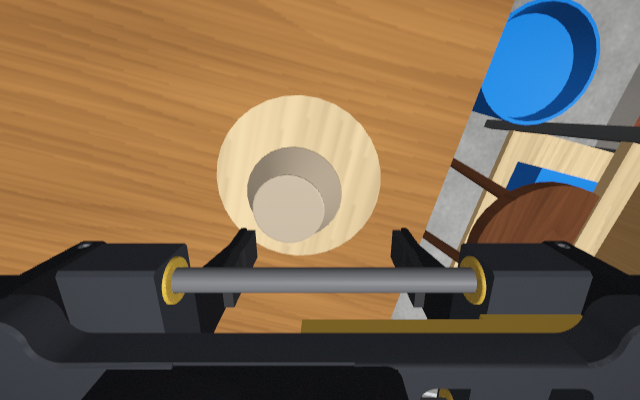

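The scene view shows these candidates:
- Grey beaker on the ware board at scene (382,212), top (243,212).
- Three pink look-alikes at scene (400,168), (447,203) and (392,262).
- A brownish one on a round stack at scene (128,85), top (612,380).

The grey one beside the bowl on the plywood board fits. The chuck on the wheel is at scene (222,185). I'll confirm with an enlarged crop.

Run:
```python
from h import *
T=cv2.imread('pics/top0.png');S=cv2.imread('pics/scene0.png')
f=lambda I,x,y,w,h,k:cv2.resize(I[y:y+h,x:x+w],None,fx=k,fy=k,interpolation=cv2.INTER_CUBIC)
a=np.hstack([f(T,205,180,100,75,4),f(T,385,170,100,75,4)])
b=np.hstack([f(S,340,170,100,75,4),f(S,175,150,100,75,4)])
cv2.imwrite('pics/crop0.png',np.vstack([a,b]))
```

```text
(no output)
```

View pics/crop0.png

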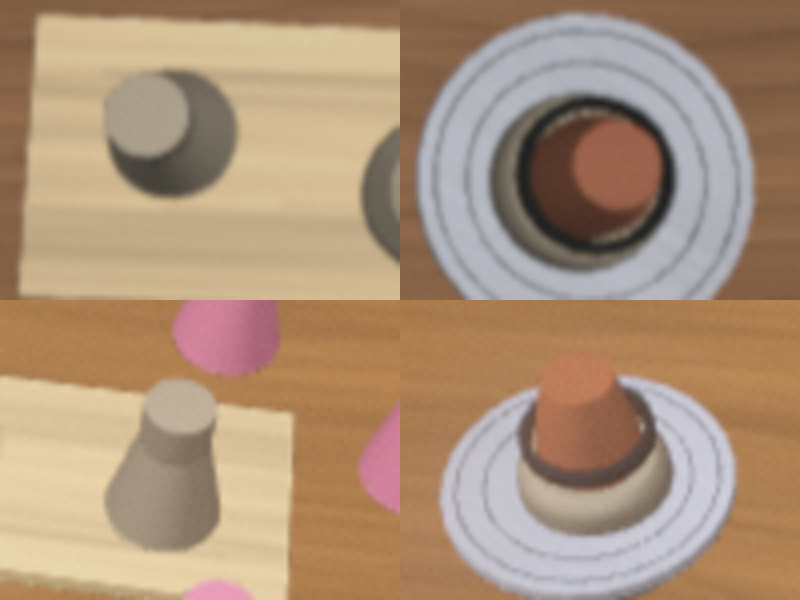

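The crops confirm it: a grey beaker with a light foot disc stands on the board (top ≈(241.7,208.7), scene ≈(384.8,196.5)). The chuck top is at top ≈(439.7,211.2), scene ≈(219.7,169.3).

```bash
cat >> h.py <<'E'
def tri(*obs):
    A=np.zeros((3,3));b=np.zeros(3)
    for d,u,v in obs:
        c,r=ray(d,u,v);P=np.eye(3)-np.outer(r,r);A+=P;b+=P@c
    return np.linalg.solve(A,b)
def ell(d,mask_fn,roi):
    x,y,w,h=roi; k=4
    I=cv2.resize(d['img'][y:y+h,x:x+w],None,fx=k,fy=k,interpolation=cv2.INTER_CUBIC)
    m=mask_fn(I).astype('uint8')*255
    m=cv2.morphologyEx(m,cv2.MORPH_OPEN,np.ones((5,5),np.uint8))
    c=max(cv2.findContours(m,0,cv2.CHAIN_APPROX_NONE)[0],key=cv2.contourArea)
    e=cv2.fitEllipse(cv2.convexHull(c)); return ((e[0][0]+.5)/k-.5+x,(e[0][1]+.5)/k-.5+y),(e[1][0]/k,e[1][1]/k),e[2]
E
python3 - <<'E'
from h import *
L=lambda n:pickle.load(open(f'pics/{n}.pkl','rb'))
T,S=L('top0'),L('scene0')
for nm,a,b,zz in(('foot',(241.5,208.5),(384.5,196.3),(.126,)),('chuck',(439.5,211),(219.5,169),(.141,.15,.159))):
    print(nm,tri((T,*a),(S,*b)).round(4)); 
    for z in zz: print(z,onz(T,*a,z).round(4),onz(S,*b,z).round(4))
# chuck top ellipse by colour, and wheel disc outer
hsv=lambda I:cv2.cvtColor(I,cv2.COLOR_BGR2HSV)
for p in ((T,439,211),(S,219,169),(T,241,208),(S,384,196)): print(p[0]['img'][p[2],p[1]], hsv(p[0]['img'])[p[2],p[1]])
for p in ((T,395,225),(T,422,215)): print(p[0]['img'][p[2],p[1]], hsv(p[0]['img'])[p[2],p[1]])
def m(I):
    h=hsv(I); return (h[...,1]<45)&(h[...,2]>120)
e=ell(T,m,(385,165,95,98));print('wheel top',e,onz(T,*e[0],.055))
e=ell(S,m,(180,165,85,62));print('wheel scene',e,onz(S,*e[0],.055))
E
```

```text
foot [0.5288 0.2719 0.1232]
0.126 [0.5286 0.2696 0.126 ] [0.531  0.2734 0.126 ]
chuck [ 0.5289 -0.1818  0.1568]
0.141 [ 0.5312 -0.1889  0.141 ] [ 0.5146 -0.1846  0.141 ]
0.15 [ 0.5302 -0.1867  0.15  ] [ 0.5229 -0.181   0.15  ]
0.159 [ 0.5292 -0.1845  0.159 ] [ 0.5313 -0.1775  0.159 ]
[ 76  98 157] [  8 132 157]
[ 92 126 190] [ 10 132 190]
[139 159 170] [ 19  47 170]
[153 175 190] [ 18  50 190]
[161 154 151] [111  16 161]
[42 55 86] [  9 130  86]
wheel top ((430.8109588623047, 215.1722526550293), (83.7234115600586, 85.90708923339844), 132.09255981445312) [ 0.53002421 -0.18810738  0.055     ]
wheel scene ((221.66246032714844, 196.81201553344727), (56.85283660888672, 74.47297668457031), 79.74755859375) [ 0.5415221  -0.18263144  0.055     ]
```

drive_tool(rows=[[[-0.57,-0.78,-0.41,0.078,0],[-0.57,-0.78,-0.41,0.078,0],[-0.57,-0.78,-0.41,0.078,0],[-0.57,-0.78,-0.41,0.078,0],[-0.57,-0.78,-0.41,0.078,0],[-0.57,-0.78,-0.41,0.078,0],[-0.57,-0.78,-0.41,0.078,0],[-0.57,-0.78,-0.41,0.078,0]]])

```text
time: 1.15
position: [0.3423, -0.4085, 0.3585]
tool_rot: [2.22, -2.223, -0.003]
ft_force: [-0.8, 0.1, -0.5]
grip_width: 1.002
```

drive_tool(rows=[[[-0.745,-0.627,0,0,0],[-0.745,-0.627,0,0,0],[-0.745,-0.627,0,0,0],[-0.745,-0.627,0,0,0],[-0.745,-0.627,0,0,0],[-0.745,-0.627,0,0,0],[-0.745,-0.627,0,0,0],[-0.745,-0.627,0,0,0]]])

```text
time: 2.15
position: [0.5306, -0.1859, 0.3592]
tool_rot: [2.218, -2.223, -0.0]
ft_force: [-0.6, -0.6, -0.5]
grip_width: 1.0
```

Run:
```python
from h import *
d=grab('wrist','w1'); print(ctrl.get_state()['position'])
```

```text
[ 0.53070221 -0.18558897  0.35935877]
```

View pics/w1.png

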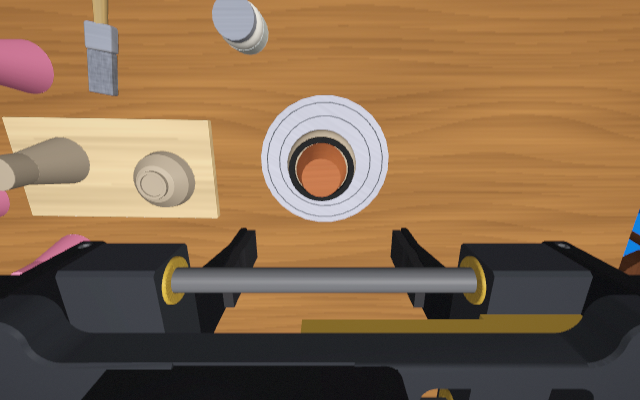

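The wrist view shows the chuck top at about (321,177), with the black collar around it and the wheel disc centred at about (325,158).

Run:
```python
from h import *
d=pickle.load(open('pics/w1.pkl','rb'));S=pickle.load(open('pics/scene0.pkl','rb'));T=pickle.load(open('pics/top0.pkl','rb'))
hsv=lambda I:cv2.cvtColor(I,cv2.COLOR_BGR2HSV)
k=8;x,y,w,h=280,125,90,75
I=cv2.resize(d['img'][y:y+h,x:x+w],None,fx=k,fy=k,interpolation=cv2.INTER_CUBIC);cv2.imwrite('pics/w1c.png',I)
V=hsv(d['img']);print(V[165:205:3,321].tolist())
def m(I):
    h=hsv(I); return (h[...,1]>100)&(h[...,2]>170)
e=ell(d,m,(290,145,60,65));print(e)
for z in(.141,.15,.159):
  c,r=ray(d,*e[0]);p=onz(d,*e[0],z);print(z,p.round(4),'rad est',e[1][1]/2*abs((np.array(d['R'])@p+d['t'])[2])/277.86)
def mw(I):
    h=hsv(I); return (h[...,1]<45)&(h[...,2]>120)
e=ell(d,mw,(258,92,134,132));print('wheel',e,onz(d,*e[0],.055).round(4))
```

```text
[[11, 154, 195], [11, 154, 197], [11, 153, 203], [11, 154, 200], [11, 153, 202], [11, 153, 201], [11, 153, 200], [11, 151, 202], [11, 154, 199], [11, 155, 197], [11, 155, 196], [90, 17, 44], [118, 17, 194], [118, 16, 212]]
((323.94558334350586, 173.73708724975586), (38.61016082763672, 50.17619323730469), 45.15180206298828)
0.141 [ 0.5308 -0.1862  0.141 ] rad est 0.03375514068580252
0.15 [ 0.5328 -0.1862  0.15  ] rad est 0.032925873843083715
0.159 [ 0.5347 -0.1861  0.159 ] rad est 0.03209660700036491
wheel ((324.38675689697266, 157.9425811767578), (127.25096130371094, 127.42242431640625), 86.4672622680664) [ 0.5381 -0.1871  0.055 ]
```

View pics/w1c.png

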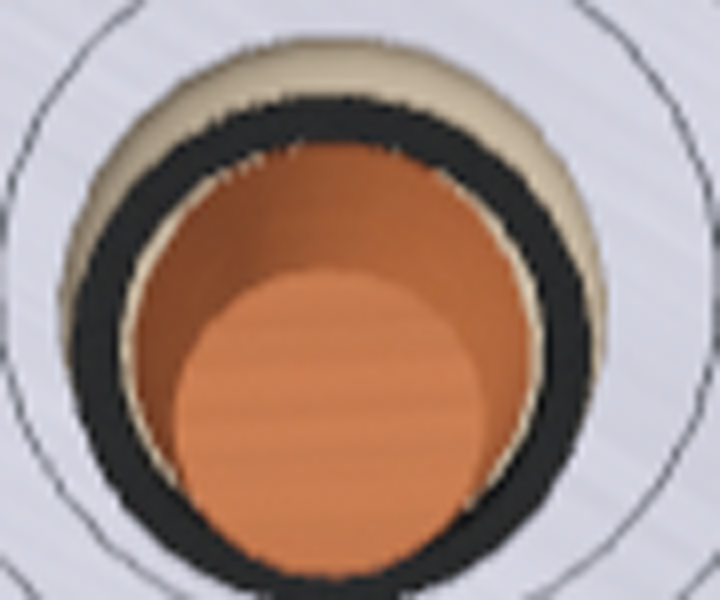

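drive_tool(rows=[[[-0.45,0,0,0,0],[-0.45,0,0,0,0],[-0.45,0,0,0,0],[-0.45,0,0,0,0],[-0.45,0,0,0,0]]])

```text
time: 2.82
position: [0.5313, -0.0512, 0.3593]
tool_rot: [2.218, -2.223, 0.0]
ft_force: [-0.2, 0.1, -0.1]
grip_width: 0.995
```

Run:
```python
from h import *
d=grab('wrist','w2'); print(ctrl.get_state()['position'])
k=8;u,v=np.round(proj(d,(.533,-.186,.15))).astype(int);x,y,w,h=u-45,v-45,90,75
print(x,y)
I=cv2.resize(d['img'][y:y+h,x:x+w],None,fx=k,fy=k,interpolation=cv2.INTER_CUBIC);cv2.imwrite('pics/w2c.png',I)
```

```text
[ 0.53128865 -0.05115862  0.35923136]
381 129
```

View pics/w2c.png

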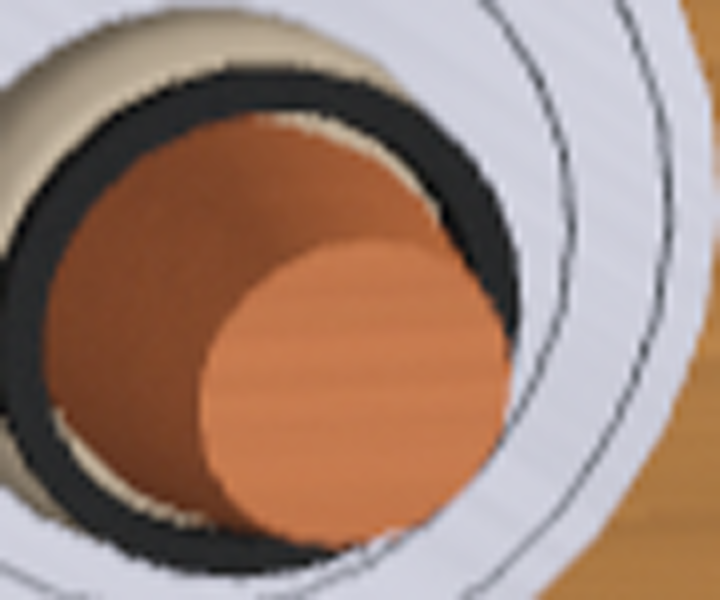

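View pics/w2.png

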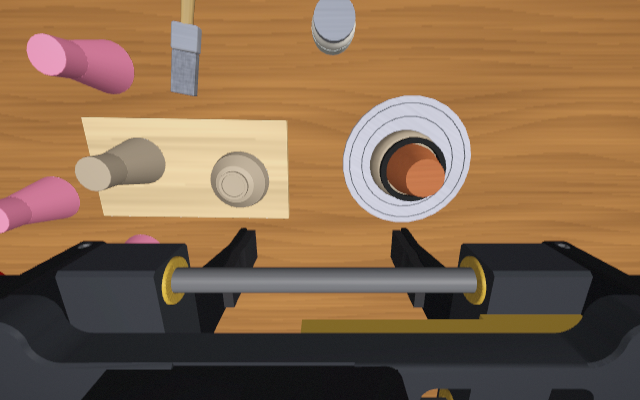

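The second view shows the chuck's top disc centred at about (425.1,177.6) and the beaker foot at about (93.5,173).

Run:
```python
from h import *
L=lambda n:pickle.load(open(f'pics/{n}.pkl','rb'))
a,b,T,S=L('w1'),L('w2'),L('top0'),L('scene0')
print('wrist tri',tri((a,320.94,177.4),(b,425.06,177.6)).round(4))
print('all',tri((a,320.94,177.4),(b,425.06,177.6),(T,439.5,211),(S,219.5,169)).round(4))
for z in(.15,.155,.159):print(z,onz(a,320.94,177.4,z).round(4),onz(b,425.06,177.6,z).round(4))
for d in(a,b): print((-np.array(d['R']).T@d['t']).round(4))
p=onz(b,93.5,173,.126);print('foot w2',p.round(4))
```

```text
wrist tri [ 0.5296 -0.1823  0.1572]
all [ 0.5292 -0.1821  0.1568]
0.15 [ 0.5278 -0.1822  0.15  ] [ 0.528 -0.185  0.15 ]
0.155 [ 0.529  -0.1822  0.155 ] [ 0.5291 -0.1831  0.155 ]
0.159 [ 0.53   -0.1823  0.159 ] [ 0.5301 -0.1816  0.159 ]
[ 0.6116 -0.1854  0.5073]
[ 0.6122 -0.0507  0.5075]
foot w2 [0.5301 0.2706 0.126 ]
```

drive_tool(rows=[[[-0.99,0.0,0.2,0,0],[-0.99,0.0,0.2,0,0],[-0.99,0.0,0.2,0,0],[-0.99,0.0,0.2,0,0],[-0.99,0.0,0.2,0,0],[-0.99,0.0,0.2,0,0],[-0.99,0.0,0.2,0,0],[-0.99,0.0,0.2,0,0]]])

```text
time: 3.88
position: [0.5321, 0.2459, 0.2996]
tool_rot: [2.218, -2.224, 0.002]
ft_force: [0.5, 0.4, 0.0]
grip_width: 1.001
```

Run:
```python
from h import *
d=grab('wrist','w3'); print(ctrl.get_state()['position'], proj(d,(.5295,.271,.126)))
u,v=np.round(proj(d,(.5295,.271,.126))).astype(int);k=8;x,y,w,h=u-45,v-40,90,75
print(x,y)
I=cv2.resize(d['img'][y:y+h,x:x+w],None,fx=k,fy=k,interpolation=cv2.INTER_CUBIC);cv2.imwrite('pics/w3c.png',I)
```

```text
[0.53189693 0.24623961 0.29972451] [302.76232992 184.31984496]
258 144
```

View pics/w3c.png

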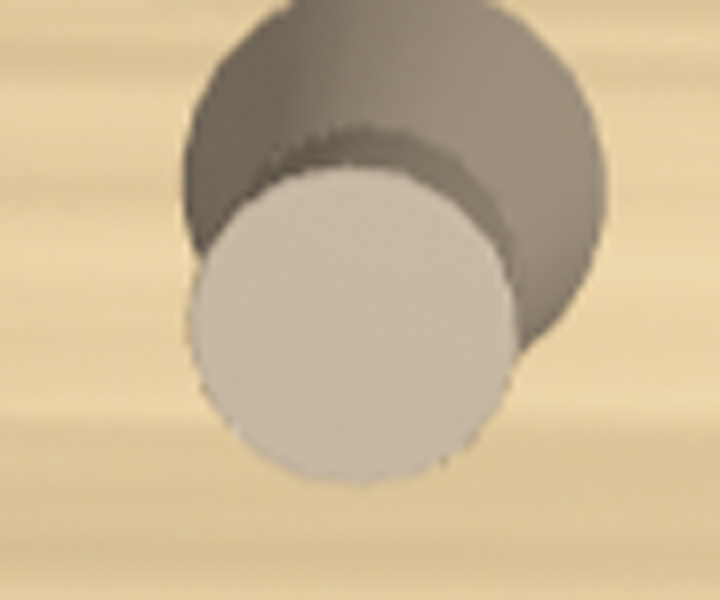

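View pics/w3.png

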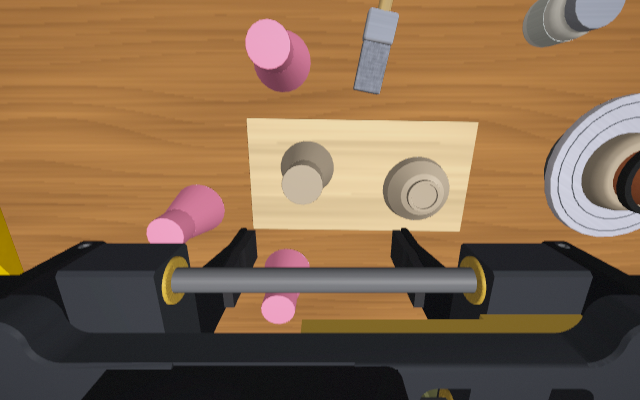

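drive_tool(rows=[[[-0.086,0.008,0.0,0,0],[-0.086,0.008,0.2,0,0],[-0.086,0.008,0.4,0,0],[-0.086,0.008,0.55,0,0],[-0.086,0.008,0.62,0,0],[-0.086,0.008,0.645,0,0],[-0.086,0.008,0.645,0,0],[-0.086,0.008,0.645,0,0]]])

```text
time: 4.92
position: [0.5295, 0.275, 0.1079]
tool_rot: [-2.221, 2.218, -0.002]
ft_force: [-0.1, 0.6, -0.4]
grip_width: 1.001
```

Run:
```python
from h import *
d=grab('wrist','w4'); s=ctrl.get_state(); print(s['position'],s['ft_force'])
```

```text
[0.52939198 0.27490854 0.10770287] [-0.07101607 -0.16619562 -0.37145983]
```

View pics/w4.png

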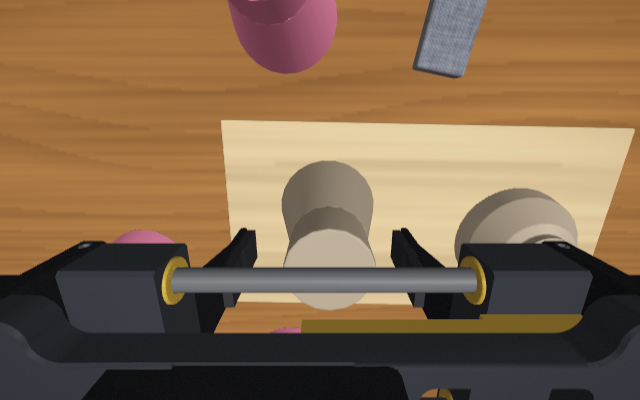

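The beaker foot (columns 285–376) sits about 3 mm to the right of the pad midline (column 324), so I shift 3 mm and then close.

drive_tool(rows=[[[0.01,0,0.005,0,0],[0.01,0,0.005,0,0],[0.01,0,0.005,0,60],[0.01,0,0.005,0,90],[0.01,0,0.005,0,110],[0.01,0,0.005,0,150],[0.01,0,0.005,0,200],[0.01,0,0.005,0,255],[0.01,0,0.005,0,255],[0.01,0,0.005,0,255]]], grip_force=20)

```text
time: 6.22
position: [0.5283, 0.2714, 0.1045]
tool_rot: [2.223, -2.219, -0.0]
ft_force: [-0.6, 0.4, -0.8]
grip_width: 0.572
```

drive_tool(rows=[[[0,0,-0.02,0,255],[0,0,-0.05,0,255],[0,0,-0.1,0,255],[0,0,-0.2,0,255],[0,0,-0.35,0,255],[0,0,-0.5,0,255],[0,0,-0.65,0,255],[0,0,-0.65,0,255],[0,0,-0.65,0,255],[0,0,-0.65,0,255]]])

```text
time: 7.48
position: [0.5277, 0.2707, 0.2979]
tool_rot: [2.221, -2.218, -0.001]
ft_force: [-0.8, -0.6, -1.3]
grip_width: 0.573
```

Run:
```python
from h import *
d=grab('wrist','w5'); s=ctrl.get_state(); print(s['position'],s['ft_force'],s['grip_width'])
```

```text
[0.52785244 0.27070866 0.29798614] [ 0.35912471 -0.10301466 -2.22161576] 0.5708131608344262
```

View pics/w5.png

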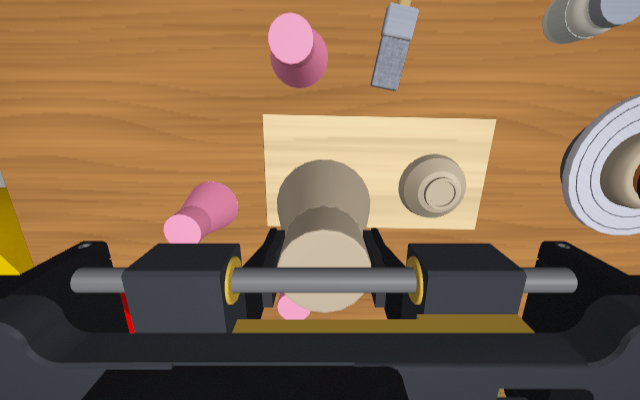

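drive_tool(rows=[[[0.05,0,0,0,255],[0.15,0,0,0,255],[0.27,0,0,0,255],[0.39,0,0,0,255],[0.51,0,0,0,255],[0.63,0,0,0,255],[0.75,0,0,0,255],[0.87,0,0,0,255],[0.95,0,0,0,255],[1,0,0,0,255],[1,0,0,0,255],[1,0,0,0,255]]])

```text
time: 9.02
position: [0.5289, -0.0273, 0.2995]
tool_rot: [-2.225, 2.217, 0.001]
ft_force: [-0.2, 0.3, -2.2]
grip_width: 0.567
```

drive_tool(rows=[[[0.04,0,0,0,255],[0.12,0,0,0,255],[0.22,0,0,0,255],[0.32,0,0,0,255],[0.42,0,0,0,255],[0.48,0,0,0,255],[0.505,0,0,0,255],[0.505,0,0,0,255],[0.505,0,0,0,255],[0.505,0,0,0,255]]])

```text
time: 10.28
position: [0.5294, -0.1791, 0.2997]
tool_rot: [-2.225, 2.217, -0.0]
ft_force: [0.8, -0.0, -1.8]
grip_width: 0.57
```

Run:
```python
from h import *
d5=pickle.load(open('pics/w5.pkl','rb'))
p=onz(d5,324,312,.298+.0215);print('foot lower edge->cx-TCPx',p[0]+.025-.5278,'y off',p[1]-.2707)
l,r=onz(d5,278,268,.3195),onz(d5,370,268,.3195);print(l,r)
d=grab('wrist','w6');grab('top','t6');grab('scene','s6'); s=ctrl.get_state(); print(s['time'],s['position'],s['ft_force'],s['grip_width'])
T=cv2.imread('pics/t6.png');S=cv2.imread('pics/s6.png')
f=lambda I,x,y,w,h,k:cv2.resize(I[y:y+h,x:x+w],None,fx=k,fy=k,interpolation=cv2.INTER_CUBIC)
cv2.imwrite('pics/c6.png',np.hstack([f(S,160,80,130,150,3),f(T,370,140,130,150,3)]))
```

```text
foot lower edge->cx-TCPx 0.0008144511138789001 y off 0.00023411943298812243
[0.53101167 0.29481781 0.3195    ] [0.53103822 0.247155   0.3195    ]
10.425 [ 0.5292696  -0.17971902  0.29964386] [ 0.0754919   0.13621016 -1.59196022] 0.5690163191235821
```

View pics/c6.png

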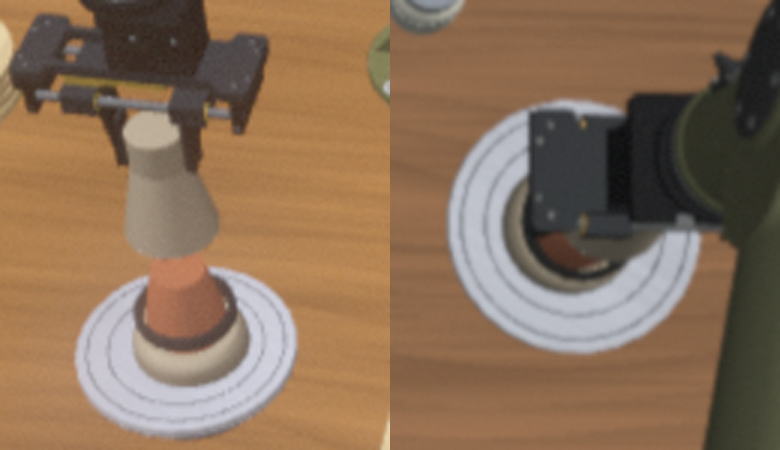

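View pics/w6.png

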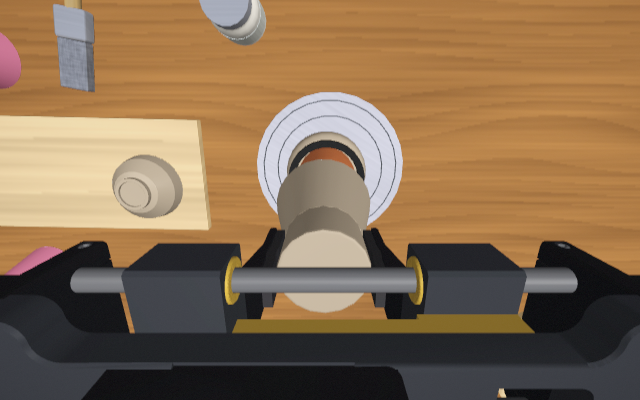

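drive_tool(rows=[[[0.008,0.003,0.03,0,255],[0.008,0.003,0.08,0,255],[0.008,0.003,0.13,0,255],[0.008,0.003,0.18,0,255],[0.008,0.003,0.22,0,255],[0.008,0.003,0.25,0,255],[0.008,0.003,0.27,0,255],[0.008,0.003,0.28,0,255],[0.008,0.003,0.28,0,255],[0.008,0.003,0.28,0,255],[0.008,0.003,0.28,0,255]]])

```text
time: 11.8
position: [0.5285, -0.1827, 0.2159]
tool_rot: [-2.223, 2.219, -0.001]
ft_force: [0.4, 0.1, -1.6]
grip_width: 0.573
```

```bash
cat > look.py <<'E'
from h import *; import sys
t=sys.argv[1]
grab('wrist','w'+t);grab('scene','s'+t);s=ctrl.get_state(); print(s['time'],s['position'].round(4),s['ft_force'].round(2),np.round(s['torque'],3),s['grip_width'])
W=cv2.imread(f'pics/w{t}.png');S=cv2.imread(f'pics/s{t}.png')
f=lambda I,x,y,w,h,k:cv2.resize(I[y:y+h,x:x+w],None,fx=k,fy=k,interpolation=cv2.INTER_CUBIC)
cv2.imwrite(f'pics/c{t}.png',np.hstack([f(S,175,120,90,110,4.4),f(W,230,90,180,220,2.2)]))
E
python3 look.py 7
```

```text
11.9 [ 0.5284 -0.1827  0.2158] [ 0.02 -0.54 -1.8 ] [-0.012  0.012 -0.002] 0.5719883769058594
```

View pics/c7.png

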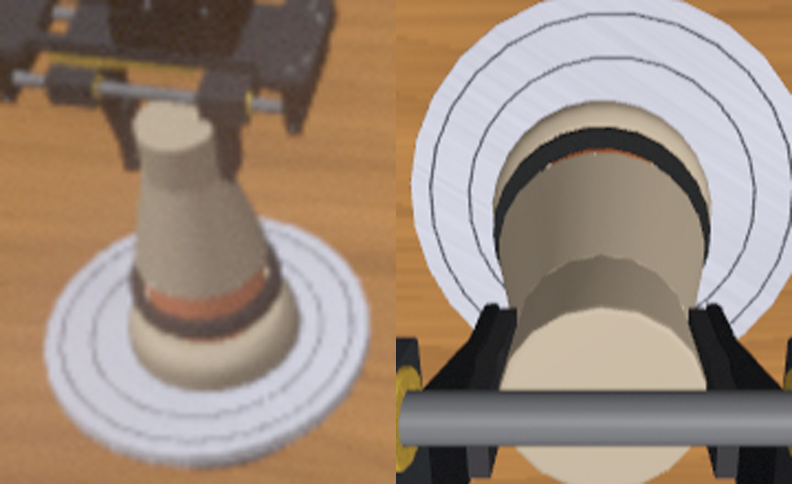

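The beaker is over the chuck and looks centred within the collar, with no contact yet. I'll lower it in small guarded steps.

drive_tool(rows=[[[0,0,0.008,0,255],[0,0,0.016,0,255],[0,0,0.024,0,255],[0,0,0.03,0,255],[0,0,0.03,0,255],[0,0,0.03,0,255]]])

```text
time: 12.65
position: [0.5284, -0.1826, 0.2066]
tool_rot: [2.223, -2.219, 0.0]
ft_force: [-0.3, 0.4, -1.7]
grip_width: 0.575
```

drive_tool(rows=[[[0,0,0.004,0,255],[0,0,0.008,0,255],[0,0,0.01,0,255],[0,0,0.01,0,255]]])

```text
time: 13.15
position: [0.5283, -0.1826, 0.2034]
tool_rot: [2.223, -2.219, -0.0]
ft_force: [-0.3, 0.9, -1.2]
grip_width: 0.568
```

drive_tool(rows=[[[0,0,0.004,0,255],[0,0,0.008,0,255],[0,0,0.008,0,255],[0,0,0.008,0,255]]])

```text
time: 13.65
position: [0.5283, -0.1826, 0.2011]
tool_rot: [2.223, -2.219, 0.0]
ft_force: [0.1, 0.1, -2.3]
grip_width: 0.574
```

drive_tool(rows=[[[0,0,0.004,0,255],[0,0,0.005,0,255],[0,0,0.005,0,255]]])

```text
time: 14.02
position: [0.5283, -0.1826, 0.1996]
tool_rot: [2.223, -2.219, -0.0]
ft_force: [0.5, 0.9, -2.6]
grip_width: 0.575
```

drive_tool(rows=[[[0,0,0.003,0,255],[0,0,0.005,0,255],[0,0,0.005,0,255]]])

```text
time: 14.4
position: [0.5282, -0.1826, 0.198]
tool_rot: [2.223, -2.219, -0.0]
ft_force: [-0.5, -0.1, -1.5]
grip_width: 0.572
```

drive_tool(rows=[[[0,0,0.003,0,255],[0,0,0.004,0,255],[0,0,0.004,0,255]]])

```text
time: 14.78
position: [0.5283, -0.1826, 0.1969]
tool_rot: [2.223, -2.219, 0.0]
ft_force: [0.1, 0.2, -1.8]
grip_width: 0.568
```

```bash
python3 look.py 8
```

```text
14.875 [ 0.5283 -0.1826  0.1969] [ 0.28 -0.57 -2.01] [ 0.045 -0.002  0.01 ] 0.5682937724128547
```

View pics/c8.png

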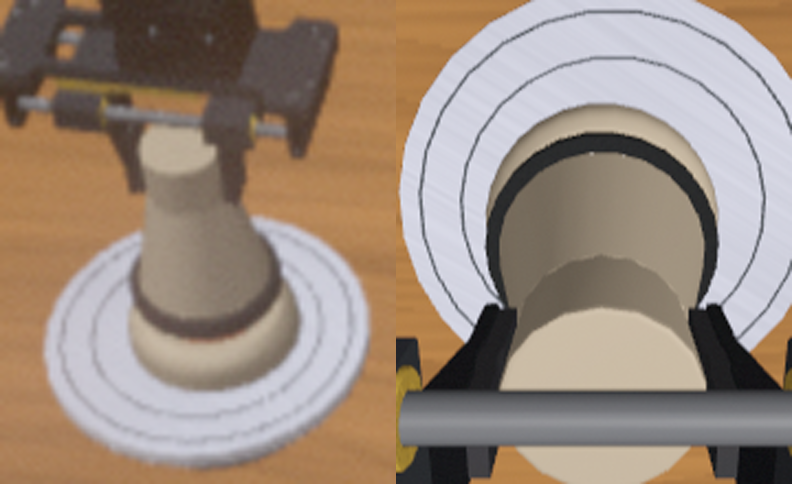

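drive_tool(rows=[[[0,0,0.002,0,255],[0,0,0.003,0,255],[0,0,0.003,0,255]]])

```text
time: 15.25
position: [0.5286, -0.1827, 0.1966]
tool_rot: [-2.223, 2.219, -0.001]
ft_force: [-0.1, 0.3, 1.6]
grip_width: 0.571
```

drive_tool(rows=[[[0,0,0.002,0,255],[0,0,0.003,0,255],[0,0,0.003,0,255]]])

```text
time: 15.62
position: [0.529, -0.1827, 0.1964]
tool_rot: [-2.223, 2.219, -0.003]
ft_force: [-1.0, 0.0, 5.5]
grip_width: 0.573
```

Contact is at the collar's height (TCP 0.1964, rim ≈0.108). I'll take off the preload and open the jaws so it can centre itself.

drive_tool(rows=[[[0,0,-0.003,0,255],[0,0,-0.003,0,255],[0,0,-0.003,0,100],[0,0,-0.003,0,90],[0,0,-0.003,0,70],[0,0,-0.003,0,40],[0,0,-0.003,0,0],[0,0,-0.003,0,0],[0,0,-0.003,0,0]]])

```text
time: 16.75
position: [0.5283, -0.1826, 0.196]
tool_rot: [2.223, -2.219, 0.0]
ft_force: [-0.1, -0.2, 0.8]
grip_width: 0.989
```

```bash
python3 look.py 9
```

```text
16.85 [ 0.5283 -0.1826  0.1961] [ 1.17  0.07 -0.61] [0.08  0.03  0.015] 0.9931454692482077
```

View pics/c9.png

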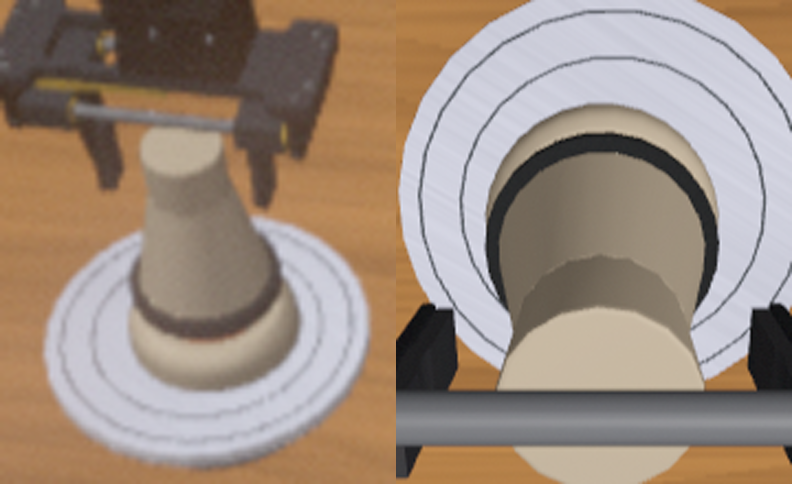

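drive_tool(rows=[[[0,0,-0.03,0,0],[0,0,-0.08,0,0],[0,0,-0.14,0,0],[0,0,-0.2,0,0],[0,0,-0.26,0,0],[0,0,-0.3,0,0],[0,0,-0.3,0,120],[0,0,-0.3,0,255],[0,0,-0.3,0,255],[0,0,-0.3,0,255],[0,0,-0.3,0,255]]])

```text
time: 18.23
position: [0.5282, -0.1826, 0.2858]
tool_rot: [2.223, -2.219, -0.001]
ft_force: [-0.3, 0.0, 0.2]
grip_width: 0.519
```

```bash
python3 look.py 10
```

```text
18.325 [ 0.5283 -0.1826  0.2859] [-0.13 -0.33  0.49] [-0.014 -0.011 -0.025] 0.42736431036772904
```

View pics/w10.png

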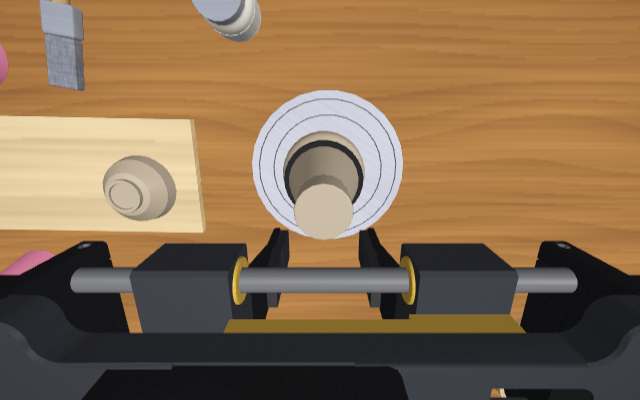

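View pics/c10.png

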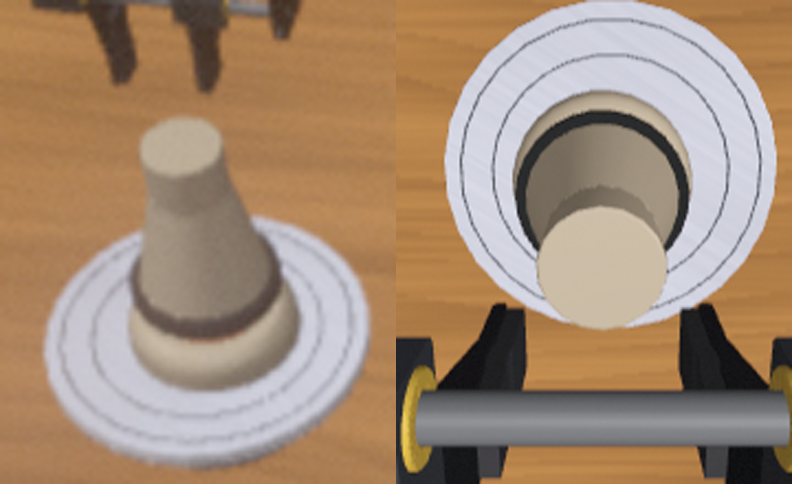

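The beaker stands free on the chuck, with its foot disc centred at about wrist (324,212). Next I measure the foot position.

Run:
```python
from h import *
d=pickle.load(open('pics/w10.pkl','rb'));S=pickle.load(open('pics/s10.pkl','rb'))
V=d['img'];print(V[195:245:4,324].tolist())
for z in(.216,.218,.22): print(z,onz(d,323.7,211.6,z).round(4),'dia',onz(d,294,211,z)[1]-onz(d,354,211,z)[1])
# scene foot: crop (182,147)/4.4
u,v=(182+.5)/4.4-.5+175,(147+.5)/4.4-.5+120
print(tri((d,323.7,211.6),(S,u,v)).round(4))
print('TCP proj at foot height',proj(d,(.5283,-.1826,.218)))
```

```text
[[167, 189, 204], [168, 189, 204], [167, 189, 204], [168, 189, 203], [167, 189, 204], [166, 189, 203], [166, 189, 204], [166, 188, 203], [166, 187, 202], [167, 188, 203], [166, 188, 203], [141, 170, 192], [74, 129, 182]]
0.216 [ 0.5289 -0.1822  0.216 ] dia 0.05005084913898025
0.218 [ 0.5296 -0.1822  0.218 ] dia 0.04959160596483117
0.22 [ 0.5304 -0.1822  0.22  ] dia 0.04913236279068203
[ 0.5276 -0.1814  0.214 ]
TCP proj at foot height [324.14832499 213.12328558]
```

drive_tool(rows=[[[0,-0.002,0.04,0,255],[0,-0.002,0.08,0,255],[0,-0.002,0.12,0,255],[0,-0.002,0.15,0,255],[0,-0.002,0.16,0,255],[0,-0.002,0.16,0,255],[0,-0.002,0.16,0,255]]])

```text
time: 19.2
position: [0.5292, -0.1826, 0.2385]
tool_rot: [-2.223, 2.219, -0.001]
ft_force: [0.2, 0.4, -0.3]
grip_width: 0.003
```

```bash
python3 look.py 11
```

```text
19.3 [ 0.5292 -0.1826  0.2385] [-0.44 -0.5   1.41] [ 0.014 -0.019  0.03 ] 0.0047959321108058135
```

View pics/c11.png

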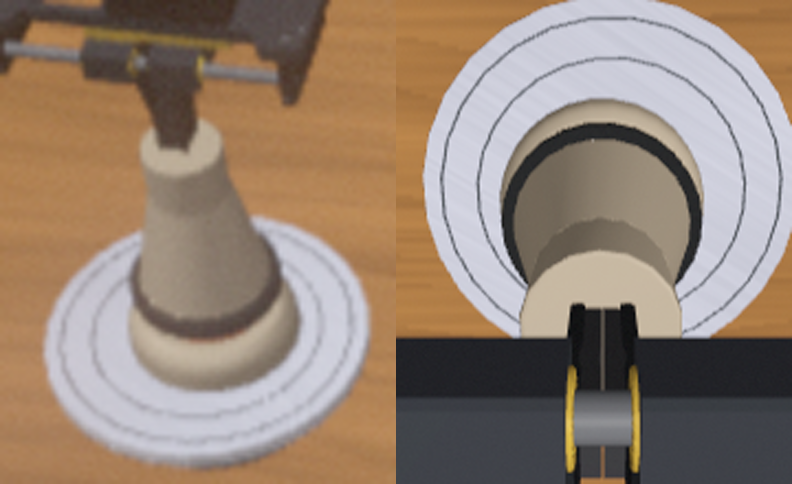

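drive_tool(rows=[[[0,0,0.005,0,255],[0,0,0.01,0,255],[0,0,0.014,0,255],[0,0,0.016,0,255],[0,0,0.016,0,255]]])

```text
time: 19.92
position: [0.5291, -0.1827, 0.2335]
tool_rot: [-2.223, 2.219, -0.001]
ft_force: [-0.4, 0.9, 1.9]
grip_width: 0.006
```

drive_tool(rows=[[[0,0,0.003,0,255],[0,0,0.005,0,255],[0,0,0.005,0,255]]])

```text
time: 20.3
position: [0.5297, -0.1828, 0.2334]
tool_rot: [-2.223, 2.219, -0.004]
ft_force: [-1.4, -0.3, 7.4]
grip_width: 0.003
```

drive_tool(rows=[[[0,0.001,0.002,0,255],[0,0.001,0.004,0,255],[0,0.001,0.004,0,255],[0,0.001,0.004,0,255]]])

```text
time: 20.8
position: [0.5297, -0.1829, 0.2327]
tool_rot: [-2.223, 2.219, -0.005]
ft_force: [-0.2, 0.2, 8.5]
grip_width: 0.006
```

drive_tool(rows=[[[0,0,0.002,0,255],[0,0,0.004,0,255],[0,0,0.004,0,255],[0,0,0.004,0,255]]])

```text
time: 21.3
position: [0.5297, -0.1829, 0.2315]
tool_rot: [-2.223, 2.219, -0.005]
ft_force: [-0.5, 0.3, 9.3]
grip_width: 0.005
```

drive_tool(rows=[[[0,0,0.002,0,255],[0,0,0.004,0,255],[0,0,0.004,0,255],[0,0,0.004,0,255]]])

```text
time: 21.8
position: [0.5298, -0.1829, 0.2303]
tool_rot: [-2.223, 2.219, -0.006]
ft_force: [-1.7, 0.3, 9.1]
grip_width: 0.006
```

The collar is sliding at about 9–10 N with roughly 3 mm done. I continue slowly.

drive_tool(rows=[[[0,0,0.002,0,255],[0,0,0.004,0,255],[0,0,0.004,0,255],[0,0,0.004,0,255]]])

```text
time: 22.3
position: [0.5297, -0.1829, 0.2291]
tool_rot: [-2.223, 2.219, -0.005]
ft_force: [-0.7, -0.0, 10.0]
grip_width: 0.001
```

drive_tool(rows=[[[0,0,0.002,0,255],[0,0,0.003,0,255],[0,0,0.003,0,255],[0,0,0.003,0,255]]])

```text
time: 22.8
position: [0.5298, -0.1829, 0.2284]
tool_rot: [-2.223, 2.219, -0.006]
ft_force: [-1.2, -0.6, 8.9]
grip_width: 0.006
```

drive_tool(rows=[[[0,0,0.002,0,255],[0,0,0.003,0,255],[0,0,0.003,0,255],[0,0,0.003,0,255]]])

```text
time: 23.3
position: [0.5301, -0.183, 0.228]
tool_rot: [-2.222, 2.218, -0.007]
ft_force: [-1.4, 0.0, 11.9]
grip_width: 0.009
```

drive_tool(rows=[[[0,0,0.001,0,255],[0,0,0.002,0,255],[0,0,0.002,0,255],[0,0,0.002,0,255]]])

```text
time: 23.8
position: [0.5302, -0.183, 0.2277]
tool_rot: [-2.222, 2.218, -0.008]
ft_force: [-0.9, 1.1, 12.6]
grip_width: 0.005
```

drive_tool(rows=[[[0,0.001,0.001,0,255],[0,0.001,0.002,0,255],[0,0.001,0.002,0,255],[0,0.001,0.002,0,255]]])

```text
time: 24.3
position: [0.5302, -0.1831, 0.2275]
tool_rot: [-2.222, 2.218, -0.009]
ft_force: [-1.5, 0.6, 13.7]
grip_width: 0.009
```

drive_tool(rows=[[[0,0,0.001,0,255],[0,0,0.002,0,255],[0,0,0.002,0,255],[0,0,0.002,0,255]]])

```text
time: 24.8
position: [0.5303, -0.1831, 0.2271]
tool_rot: [-2.222, 2.218, -0.009]
ft_force: [-1.3, -0.2, 14.4]
grip_width: 0.002
```

drive_tool(rows=[[[0,0,0.001,0,255],[0,0,0.002,0,255],[0,0,0.002,0,255],[0,0,0.002,0,255]]])

```text
time: 25.3
position: [0.5305, -0.1831, 0.2269]
tool_rot: [-2.222, 2.218, -0.01]
ft_force: [-2.0, 1.7, 16.7]
grip_width: 0.002
```

drive_tool(rows=[[[0,0.001,0.001,0,255],[0,0.001,0.002,0,255],[0,0.001,0.002,0,255],[0,0.001,0.002,0,255]]])

```text
time: 25.8
position: [0.5305, -0.1832, 0.2268]
tool_rot: [-2.222, 2.218, -0.012]
ft_force: [-1.8, -0.0, 17.9]
grip_width: 0.005
```

drive_tool(rows=[[[0,0,0.001,0,255],[0,0,0.002,0,255],[0,0,0.002,0,255],[0,0,0.002,0,255],[0,0,0.002,0,255],[0,0,0.002,0,255]]])

```text
time: 26.55
position: [0.5308, -0.1833, 0.2268]
tool_rot: [-2.221, 2.217, -0.013]
ft_force: [-2.0, 1.0, 19.7]
grip_width: 0.005
```

```bash
python3 look.py 12
```

```text
26.65 [ 0.5308 -0.1833  0.2267] [-1.810e+00  1.000e-02  1.972e+01] [ 0.133  0.516 -0.025] 0.0062236667621302895
```

View pics/c12.png

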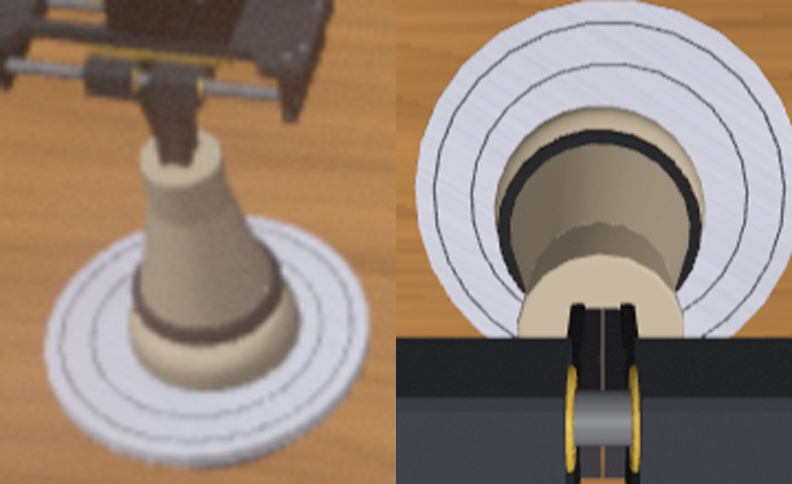

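drive_tool(rows=[[[0,0,0.001,0,255],[0,0,0.001,0,255],[0,0,0.001,0,255],[0,0,0.001,0,255]]])

```text
time: 27.15
position: [0.5309, -0.1833, 0.2267]
tool_rot: [-2.221, 2.217, -0.014]
ft_force: [-1.6, 0.1, 20.0]
grip_width: 0.006
```

Stalled at 20 N: it is home. I'll unload gradually, then retreat upwards.

drive_tool(rows=[[[0,-0.001,-0.005,0,255],[0,-0.002,-0.01,0,255],[0,-0.003,-0.015,0,255],[0,-0.003,-0.02,0,255],[0,-0.003,-0.04,0,255],[0,-0.003,-0.1,0,255],[0,-0.003,-0.2,0,255],[0,-0.003,-0.3,0,255],[0,-0.003,-0.4,0,255],[0,-0.003,-0.4,0,255],[0,-0.003,-0.4,0,255]]])

```text
time: 28.52
position: [0.5287, -0.1825, 0.3411]
tool_rot: [2.223, -2.219, -0.0]
ft_force: [-0.7, -0.3, -0.5]
grip_width: 0.005
```

```bash
python3 look.py 13
python3 - <<'E'
from h import *
d=pickle.load(open('pics/w13.pkl','rb'));x,y,w,h=250,100,150,140
cv2.imwrite('pics/w13c.png',cv2.resize(d['img'][y:y+h,x:x+w],None,fx=4,fy=4,interpolation=cv2.INTER_CUBIC))
E
```

```text
28.625 [ 0.5284 -0.1826  0.3402] [-0.08  0.   -0.44] [ 0.013  0.033 -0.034] 0.0027890541768502406
```

View pics/w13c.png

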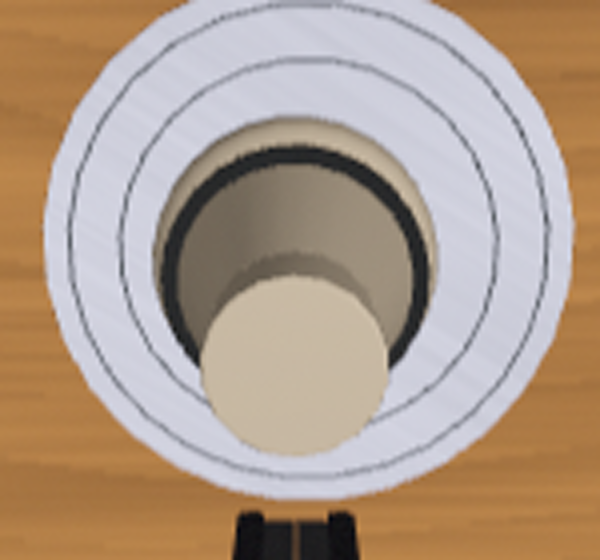

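View pics/s13.png

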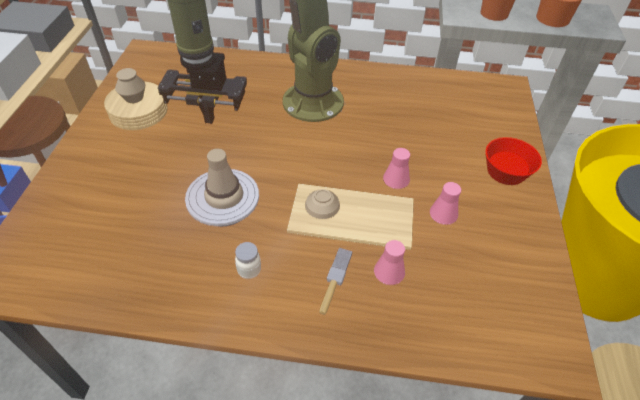

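Run:
```python
from h import *
a,b=pickle.load(open('pics/w13.pkl','rb')),pickle.load(open('pics/s13.pkl','rb'))
for z in(.210,.212):print(z,onz(a,323.4,191.1,z).round(4))
s=ctrl.get_state();print(s['time'],s['ft_force'].round(2))
print(ctrl.close_job())
```

```text
0.21 [ 0.5297 -0.182   0.21  ]
0.212 [ 0.5303 -0.182   0.212 ]
28.625 [-0.08  0.   -0.44]
the job is handed in; nothing more can be done
None
```

The grey beaker is nested upside down on the chuck and, by force and travel, fully home; the job was handed in at 28.6 s. I gripped it by the foot, carried it over and lowered it until it rested lightly on the collar. I then released it so it could centre itself, and pressed on the foot with closed fingertips.

**Last checks:**
- **Press:** the collar slid at about 9–10 N and the force then rose steeply. The beaker stalled at 20.0 N, the highest force I read. Sideways force in those readings stayed at about 2 N or less.
- **Travel:** the fingertips moved down 6.7 mm from contact to stall, which fits the 6.5–7 mm expected. The collar itself could not be read directly.
- **Position:** the final wrist view puts the foot centre within about 1 mm of the measured chuck axis, with an even gap to the collar, so it stands upright. No crack was visible.
- **Surroundings:** the bowl, jar and brush look unmoved in the scene view, and the robot is clear of everything.

**Disagreement:** the scene and top cameras differed by about 4 mm in y for the beaker. I relied on the wrist views instead, which the contact heights confirmed.

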